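# Roll the sample glass clean before the haze measurement

## Robot

A 6-joint arm with a two-finger parallel gripper is mounted at the origin on the work surface. World frame = base frame: x ahead of the robot, y to its left, z up, the work surface at z = 0. Lengths are in m, angles in rad, forces in N, time in s.
With the tool pointing down it reaches from about 0.25 to 0.775 m from the base axis. Payload 8.9 kg.
Tool frame: the origin (TCP) lies on the centre line of the jaws, within the pads' length; the fingertips stand 14 mm ahead of it and the grasp point (between the pads) lies 5 mm behind it; z points along the fingers, y is the line along which they close (so a half turn about z gives the same grasp; the last joint's range is limited). The gripper opens to 85 mm and grips with 20 to 120 N. Pads are 22 mm wide; open, the fingers measure 114 mm over their backs; the gripper's body (76 mm by 85 mm) begins 54 mm behind the grasp point. The pads swing forward as they close: fully open they stand 13 mm farther back than shut.
Start: joints at [1.074, 0.291, -0.153, 1.127, 0, 1.431], TCP at [0.184, 0.492, 0.245] pointing down, gripper open.
Joint ranges: [-2.52, 2.52], [-0.91, 1.74], [-1.3, 1.37], [-1.96, 2.02], [-1.52, 1.47], [-3.14, 3.14]. Speed limits (rad/s): [2.22, 2.22, 2.79, 3.14, 3.14, 3.14].

## Interface

Orientations are given as a unit quaternion [x, y, z, w].
In Python, from plant import arm gives the robot as it stands.
- The arm moves only by the shell command python3 -m handwheel 'ROWS' [FORCE]. ROWS is text: rows parted by semicolons, each of 7 numbers parted by spaces: the shift along the tool's x, y, z in units of 40 mm (1.0 is 40 mm), then the turn, a rotation vector about the tool's x, y, z in units of 6 degrees (1.0 is 6 degrees), then the opening, from 0 (shut) to 1 (fully open). In form: x y z ax ay az fingers; .... A call has 1 to 20 rows; each row is the pose to reach, as a shift and turn from the pose commanded when the call began, along the tool's axes at that moment; what a row does not reach only later rows make up. A row lasts 1/12 s, in which the tool goes at most 41.7 mm and 7.16 degrees, less where a joint would pass 70% of its speed; a pose out of reach is approached as far as the arm can. A call with a gripper value outside its range is refused whole. The fingers move at their own pace and stop on an object; FORCE is the grip in N (left out, the last holds). Time passes only in rows, so rows that repeat a pose let the fingers close. It gives the time, the measured TCP pose, the force, the opening and the grip force at its end, in the units of the state.
- arm.read_state(): the state, without advancing time (a new reading comes with each control period).
- arm.grab_frame(name): name is "scene" or "top" or "wrist"; returns the picture (420x560x3 uint8, red, green, blue); there is no depth.
- arm.camera_info(name): a dict with "mtx" (3x3 intrinsics, pixels), "dist" ([k1, k2, p1, p2, k3] as OpenCV has them; the pictures are not rectified), "pose" (4x4, takes a point from camera to world coordinates); the wrist camera has in their place "mount" (4x4, takes a point from camera to tool coordinates, whose origin is the TCP and whose axes are the flange's). Camera axes: x right, y down, z forward; pixel columns grow to the right and rows downward; lengths in m; the calibration is good to about 2 mm. A picture is of the moment at which its call begins: read the wrist's pose just before it. camera_info takes no time and is no camera call.
- arm.close_job(): hands the job in; it is judged then, once.
The state is a dict: "time": time; "joint_pos": joint angles; "joint_vel": joint speeds; "joint_torque": joint torques, N m; "tool_pos": TCP position; "tool_rot": TCP orientation; "ft_force": force on the tool from outside, world axes, zero at the start; "torque": the same for the moment, N m; "finger_gap": opening from 0.0 (shut) to 1.0 (fully open); "gripper_force": force on a finger pad.
Only numpy, scipy, OpenCV 4.12 (cv2) and the standard library are available. Lean on these libraries where they do the work, as an engineer would, in place of code of your own. Each camera call takes 0.05 s, during which the arm holds its last target. There are 200 camera calls.

## Task

Take the hand roller from its cradle and roll the glass pane in the nest over its whole length and width in an unbroken pass, from the open end (finger notch) to the stop bar, the drum square to the pane and under a light, steady pressure with the roller's springs about half compressed. Then put the roller back in its cradle, upright and fully down, and leave the pane lying in its nest and everything else on the bench as it was.

Things in the scene. Friction and masses are not known exactly. Their poses are not given: they have to be found in the camera images.
- roller: hand roller, 125 mm long, about 0.44 kg: grey drum (40 mm diameter, 106 mm long) turning freely between two aluminium cheeks (36 mm wide along x, 84 mm tall) joined above by a black grip bar. Origin mid-length on the unloaded drum axis; y along drum and bar, z up through the bar, rolls along x; either way round is the same. Drum underside 20 mm, cheek undersides 8 mm below the origin
- grip (a point): centre of the roller's black grip bar, 61 mm above the roller's origin. Bar 26 mm wide (x), 30 mm tall (z), 115 mm long (y)
- drum_axis (a point): middle of the drum's axle, 20 mm above the glass when the drum rests on it. The axle slides up in the cheeks by at most 8 mm against springs: about 4.6 N starts them, then 1 N per mm, about 12.6 N fully in; rigid beyond that. Half compressed: 8.6 N, frame 4 mm down. At rest it is at the roller's origin
- cradle: steel stand of the roller, 76 (x) x 156 (y) mm, fixed. Ledges near y = +-62 mm carry the roller's cheek undersides 22 mm above the table, between flared lips (about 4 mm play each way), lip tips 36 mm above the table. Origin under its centre on the table; y along the stored drum. Stored, the roller's origin is 30 mm above it, the bar's centre 91 mm; the drum hangs 6 mm clear of the base
- nest: aluminium nest fixed to the table, 240 (x) x 124 (y) mm, deck 10 mm above the table. Two low black side rails along x, 3.5 mm high; at the +x end a black stop bar, 4.5 mm high, and two steel thumb-screws, 8 mm high; a wide finger notch cut in the open -x end. Origin on the table, below the middle of the pane; x runs from the open end to the stop bar
- pane: loose pale glass pane, 180 (x) x 80 (y) x 6 mm, lying on the nest's deck between the rails with about 1.5 mm of play, its top 16 mm above the table, 2.5 mm above the rails. Origin in the centre of its underside; x along its length towards the stop bar, ends at x = +-90 mm. The drum is 26 mm longer than the pane is wide
- bottle: closed white plastic dispensing bottle, 64 mm across, 170 mm tall; origin under its centre; not part of the job
- loupe: black inspection loupe standing on the table, 42 mm across, 38 mm tall; origin under its centre; not part of the job
- lens_case: round pale lens case, 68 mm across, 24 mm tall; origin under its centre; not part of the job
- standard: flat closed wooden case of a reference filter, 60 x 85 mm, 16 mm tall; origin under its centre; not part of the job
- driver: screwdriver with a black handle lying on the table, 160 mm long; origin about its middle; not part of the job
Mind the look-alikes: they are no part of the job. What is shaped like the roller but purple or yellow is not meant.

How it is judged:
On the way, in this order (a step that is already met when the one before it is completed fails the run):
1. the drum bears on the open end of the pane (drum axis within 25 mm of that end), square to it within 0.12 rad, centred across it within 12 mm, with 3.5 to 14 N (x of drum_axis in the frame of pane between -0.095 and -0.065 m and contact force between roller and pane between 3.5 and 14 N and y of drum_axis in the frame of pane between -0.012 and 0.012 m and angle between the y axis of roller and the y axis of pane, either way round below 0.12 rad), for 0.1 s.
2. rolling in the same way over the quarter length (x of drum_axis in the frame of pane between -0.055 and -0.025 m and contact force between roller and pane between 3.5 and 14 N and y of drum_axis in the frame of pane between -0.012 and 0.012 m and angle between the y axis of roller and the y axis of pane, either way round below 0.12 rad), for 0.05 s.
3. rolling in the same way over the middle (x of drum_axis in the frame of pane between -0.015 and 0.015 m and contact force between roller and pane between 3.5 and 14 N and y of drum_axis in the frame of pane between -0.012 and 0.012 m and angle between the y axis of roller and the y axis of pane, either way round below 0.12 rad), for 0.05 s.
4. rolling in the same way over the three-quarter length (x of drum_axis in the frame of pane between 0.025 and 0.055 m and contact force between roller and pane between 3.5 and 14 N and y of drum_axis in the frame of pane between -0.012 and 0.012 m and angle between the y axis of roller and the y axis of pane, either way round below 0.12 rad), for 0.05 s.
5. rolling in the same way on the stop-bar end (drum axis within 25 mm of that end) (x of drum_axis in the frame of pane between 0.065 and 0.095 m and contact force between roller and pane between 3.5 and 14 N and y of drum_axis in the frame of pane between -0.012 and 0.012 m and angle between the y axis of roller and the y axis of pane, either way round below 0.12 rad), for 0.1 s.
At the end, for the whole second after the job is handed in: Roller released and at rest in its cradle: origin within 9 mm of the cradle's in plan, 30 mm +-2.5 mm above it, upright within 0.08 rad, in line within 0.12 rad. Pane flat and at rest in its nest, within 6 mm of the nest's origin in plan. Bystanders within 15 mm of where they were (horizontal distance between roller and cradle below 0.009 m and z of roller in the frame of cradle between 0.0275 and 0.0325 m and angle between roller's own z axis and vertical below 0.08 rad and angle between the y axis of roller and the y axis of cradle, either way round below 0.12 rad and linear speed of each of roller, pane below 0.02 m/s and horizontal distance between pane and nest below 0.006 m and z of pane in the frame of nest below 0.012 m and angle between pane's own z axis and vertical below 0.03 rad and distance of each of bottle, loupe, lens_case, standard, driver from where it was at the start of the episode below 0.015 m); the robot touches nothing.
It fails at once if the roller presses on the pane with more than 22 N (contact force between roller and pane above 22 N).
It fails at once if the pass is broken: the drum axis is over the middle 120 mm of the pane, less than 10 mm clear of it, without bearing on it (under 1 N) (x of drum_axis in the frame of pane between -0.06 and 0.06 m and y of drum_axis in the frame of pane between -0.05 and 0.05 m and z of drum_axis in the frame of pane below 0.036 m and contact force between roller and pane below 1 N).
It fails at once if a bystander (bottle, loupe, lens case, wooden case, screwdriver) is moved by more than 15 mm (distance of any of bottle, loupe, lens_case, standard, driver from where it was at the start of the episode above 0.015 m).
It also fails if it takes over 61 s, if anything falls off the work surface, if the arm or the gripper's body presses on something with over 40 N, if the wrist force passes 120 N, or if a joint passes its speed limit or range.

## Working session

There is one attempt and no reset: what is moved stays moved. The work goes in short steps, Python scripts to look and compute and a shell command to move; the robot and the scene stay as the last step left them, time stands still between calls to the robot, and variables do not carry over. Pictures are saved under pics/ and viewed, at most 10 in all, crops included, and the job is handed in when it is done.

```bash
ls; mkdir -p pics; python3 - <<'E'
from plant import arm
import cv2
for n in("top","scene"):
    cv2.imwrite(f"pics/{n}0.png",cv2.resize(arm.grab_frame(n)[:,:,::-1],(800,600),interpolation=cv2.INTER_CUBIC))
    i=arm.camera_info(n);print(n,i)
print(arm.camera_info("wrist"));print(arm.read_state())
E
```

```text
pics
top {'mtx': array([[420.95237747,   0.        , 292.47539327],
       [  0.        , 420.95237747, 203.74482565],
       [  0.        ,   0.        ,   1.        ]]), 'dist': array([0.00890732, 0.        , 0.        , 0.        , 0.        ]), 'pose': array([[-0.00737159, -0.98707113,  0.16011321,  0.3763733 ],
       [-0.99976544,  0.01053585,  0.0189227 ,  0.02551974],
       [-0.02036498, -0.15993616, -0.98691727,  1.16107172],
       [ 0.        ,  0.        ,  0.        ,  1.        ]])}
scene {'mtx': array([[381.58566045,   0.        , 279.39550889],
       [  0.        , 381.58566045, 205.98618087],
       [  0.        ,   0.        ,   1.        ]]), 'dist': array([0.03018269, 0.        , 0.        , 0.        , 0.        ]), 'pose': array([[ 0.57474423,  0.59457593, -0.56227087,  1.15364243],
       [ 0.81823463, -0.42820045,  0.38358372, -0.38559419],
       [-0.01269499, -0.68053203, -0.73260835,  0.92041267],
       [ 0.        ,  0.        ,  0.        ,  1.        ]])}
{'mtx': array([[326.3661676 ,   0.        , 281.73465784],
       [  0.        , 326.3661676 , 20
[... 504 characters left out ...]
e': 0.1, 'joint_pos': array([ 1.07368685e+00,  2.91205175e-01, -1.54037907e-01,  1.12670836e+00,
       -1.69802511e-05,  1.43152183e+00]), 'joint_vel': array([ 0.00144759, -0.00052526,  0.0019621 , -0.00192924,  0.00071228,
        0.00037578]), 'joint_torque': array([ 1.67653594e-03, -5.37975919e+01,  3.31917787e+01,  9.24475899e-03,
       -2.50484363e-04,  2.14479724e-05]), 'tool_pos': array([0.18368861, 0.49141748, 0.24480431]), 'tool_rot': array([ 1.77964415e-01,  9.84036754e-01, -5.51220450e-04, -1.72624387e-04]), 'ft_force': array([-0.73076663, -0.15448207, -0.57895242]), 'torque': array([-0.06120379,  0.02867417,  0.02658469]), 'gripper_force': 0.0, 'finger_gap': 1.0037958664523194}
```

View pics/top0.png

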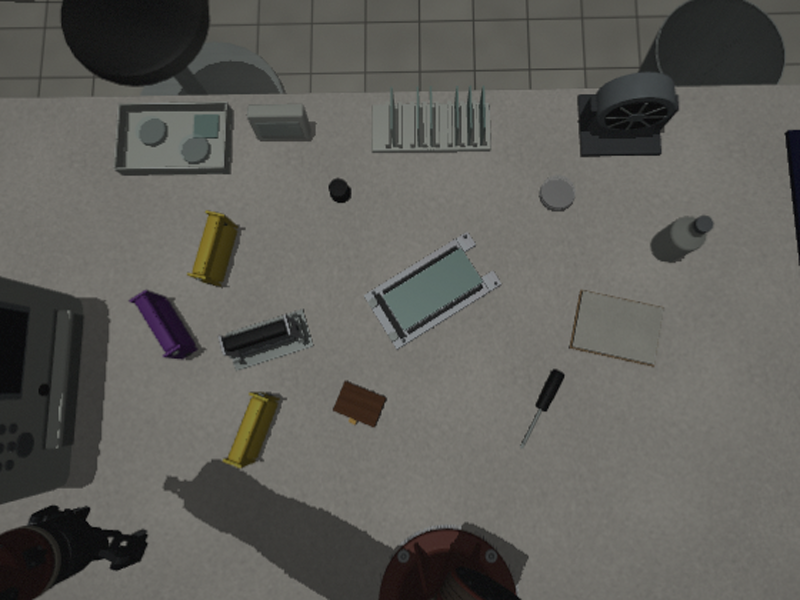

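View pics/scene0.png

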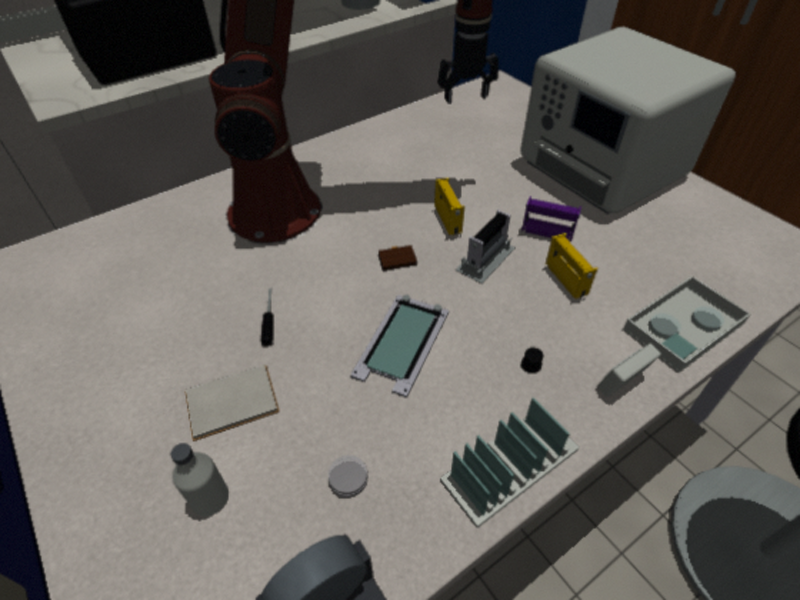

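The top view shows the black roller in its cradle at about (265,338), and the nest at (433,290). The stop bar is at the lower left and the notch at the upper right. I'll enlarge that region.

```bash
python3 - <<'E'
import cv2
from plant import arm
f=arm.grab_frame("top")[:,:,::-1]
c=cv2.resize(f[155:265,150:355],None,fx=3.9,fy=3.9,interpolation=cv2.INTER_CUBIC)
c=cv2.convertScaleAbs(c,alpha=1.5,beta=10)
cv2.imwrite("pics/crop1.png",c)
E
```

```text
(no output)
```

View pics/crop1.png

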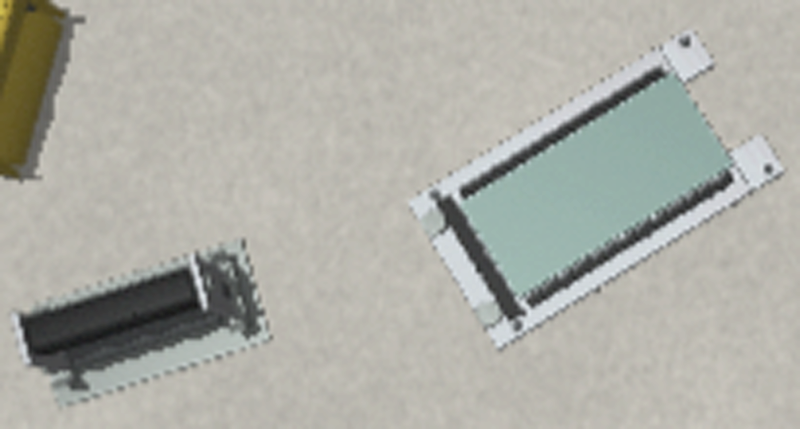

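The enlarged crop shows nest corners at (693,30), (783,170), (500,350) and (408,205). The cradle base corners are (243,238), (271,337) and (60,405). The roller cheek tops run (193,255)-(207,308) and (14,315)-(28,363).

```bash
cat > h.py <<'E'
import numpy as np, cv2
from plant import arm
from scipy.spatial.transform import Rotation as R
def ray(name,uv,z,st=None):
    i=arm.camera_info(name)
    P=i["pose"] if name!="wrist" else pose(st)@i["mount"]
    n=cv2.undistortPoints(np.array(uv,float).reshape(-1,1,2),i["mtx"],i["dist"])[:,0]
    d=np.c_[n,np.ones(len(n))]@P[:3,:3].T; o=P[:3,3]
    return o+d*((z-o[2])/d[:,2])[:,None]
def pose(st):
    T=np.eye(4);T[:3,:3]=R.from_quat(st["tool_rot"]).as_matrix();T[:3,3]=st["tool_pos"];return T
def togo(p,yaw,st):
    """rows units for tool down at p with tool y axis at yaw (mod pi)"""
    T=pose(st);d=T[:3,:3].T@(np.array(p)-T[:3,3])/.04
    y=np.array([np.cos(yaw),np.sin(yaw),0]);
    if y@T[:3,1]<0:y=-y
    z=np.array([0,0,-1.]);M=np.c_[np.cross(y,z),y,z]
    return d.round(3),(np.degrees(R.from_matrix(T[:3,:3].T@M).as_rotvec())/6).round(3)
E
python3 - <<'E'
from h import *
def w(p,z): return ray("top",(np.array(p)+.5)/3.9-.5+[150,155],z)
def ang(d): return np.degrees(np.arctan2(d[1],d[0])).round(1)
n=w([(693,30),(783,170),(500,350),(408,205)],.01);print(n.round(4))
print("nest ctr",n.mean(0).round(4),"sides",[np.linalg.norm(n[i]-n[i-1]).round(4) for i in range(4)],"x dir",ang(n[3]-n[0]),ang(n[2]-n[1]))
p=w([(675,70),(735,165),(523,300),(457,200)],.016);print("pane ctr",p.mean(0).round(4),[np.linalg.norm(p[i]-p[i-1]).round(4) for i in range(4)],ang(p[3]-p[0]),ang(p[2]-p[1]))
c=w([(243,238),(271,337),(60,405)],.004);print("cradle ctr",((c[0]+c[2])/2).round(4),np.linalg.norm(c[0]-c[1]),np.linalg.norm(c[2]-c[1]),ang(c[2]-c[1]),ang(c[0]-c[1]))
r=w([(193,255),(207,308),(28,363),(14,315)],.106);print("roller",r.mean(0).round(4),[np.linalg.norm(r[i]-r[i-1]).round(4) for i in range(4)],ang(r[3]-r[0]),ang(r[2]-r[1]))
E
```

```text
[[ 0.68   -0.0512  0.01  ]
 [ 0.5769 -0.1129  0.01  ]
 [ 0.4512  0.0884  0.01  ]
 [ 0.5546  0.1537  0.01  ]]
nest ctr [0.5657 0.0195 0.01  ] sides [np.float64(0.2402), np.float64(0.1201), np.float64(0.2373), np.float64(0.1222)] x dir 121.5 122.0
pane ctr [0.5679 0.0186 0.016 ] [np.float64(0.181), np.float64(0.0806), np.float64(0.1775), np.float64(0.0851)] 120.7 122.1
cradle ctr [0.4744 0.3352 0.004 ] 0.07392943774650895 0.15489116450192258 107.4 16.9
roller [0.4729 0.3351 0.106 ] [np.float64(0.1212), np.float64(0.036), np.float64(0.1197), np.float64(0.0328)] 108.2 106.7
```

```bash
python3 - <<'E'
from h import *
st=arm.read_state();print(togo([.473,.335,.20],np.radians(17.3),st))
E
```

```text
(array([-8.145, -1.13 ,  1.122]), array([-9.0e-03,  3.0e-03,  8.7e+00]))
```

```bash
python3 -m handwheel '-2 -0.3 0.3 0 0 2.2 1; -4 -0.6 0.6 0 0 4.4 1; -6 -0.9 0.9 0 0 6.6 1; -8.15 -1.13 1.12 0 0 8.7 1; -8.15 -1.13 1.12 0 0 8.7 1; -8.15 -1.13 1.12 0 0 8.7 1; -8.15 -1.13 1.12 0 0 8.7 1; -8.15 -1.13 1.12 0 0 8.7 1; -8.15 -1.13 1.12 0 0 8.7 1; -8.15 -1.13 1.12 0 0 8.7 1; -8.15 -1.13 1.12 0 0 8.7 1; -8.15 -1.13 1.12 0 0 8.7 1; -8.15 -1.13 1.12 0 0 8.7 1; -8.15 -1.13 1.12 0 0 8.7 1' 40
python3 - <<'E'
from h import *
st=arm.read_state();f=arm.grab_frame("wrist")
np.savez("w1.npz",**st)
cv2.imwrite("pics/w1.png",cv2.convertScaleAbs(cv2.resize(f[:,:,::-1],(800,600),interpolation=cv2.INTER_CUBIC),alpha=1.3,beta=10))
print(togo([.473,.335,.20],np.radians(17.3),st))
E
```

```text
time: 1.32
tool_pos: [0.4725, 0.336, 0.2008]
tool_rot: [0.592, 0.806, 0.0, 0.0]
ft_force: [0.1, 0.1, -0.1]
finger_gap: 1.002
gripper_force: 0.0
(array([-0.027,  0.004,  0.021]), array([ 0.003, -0.001,  0.017]))
```

View pics/w1.png

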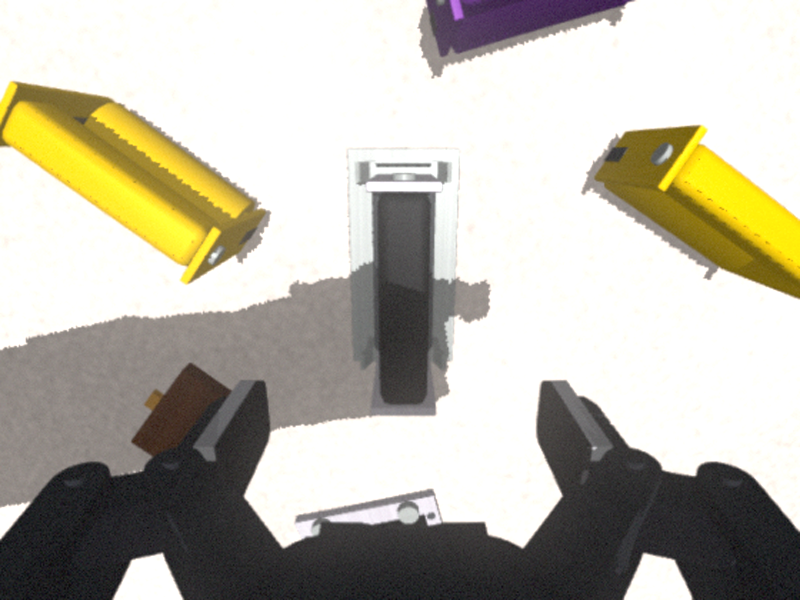

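The wrist view shows the bar top at about x 375-435, with its far cheek top edge (367,183)-(441,183) and its near cheek edge (371,414)-(436,414). The far base corners are (347,149) and (460,149).

```bash
python3 - <<'E'
from h import *
st=dict(np.load("w1.npz"))
def w(p,z): return ray("wrist",(np.array(p)+.5)*.7-.5,z,st)
T=pose(st)
for n,p,z in(("cheek",[(367,182),(441,182),(436,414),(371,414)],.106),("bar",[(379,195),(430,195),(427,404),(381,404)],.104),("base",[(347,149),(460,149)],.004)):
    q=w(p,z);m=q.mean(0);print(n,q.round(4).tolist(),m.round(4),"tool",((m-T[:3,3])@T[:3,:3]).round(4),[np.linalg.norm(q[i]-q[i-1]).round(4) for i in range(len(q))])
    if len(q)==4:d=q[0]+q[1]-q[2]-q[3];print(np.degrees(np.arctan2(d[1],d[0])))
q=w([(347,149),(460,149)],.004);e=(q[1]-q[0])[:2];print("base dir",np.degrees(np.arctan2(e[1],e[0])))
print(togo([.473,.335,.086],np.radians(17.3),st))
E
```

```text
cheek [[0.4376, 0.3921, 0.106], [0.4708, 0.4025, 0.106], [0.5079, 0.2843, 0.106], [0.4739, 0.2737, 0.106]] [0.4725 0.3381 0.106 ] tool [0.002  0.0006 0.0948] [np.float64(0.1238), np.float64(0.0348), np.float64(0.1238), np.float64(0.0357)]
107.25243942174193
bar [[0.4446, 0.3878, 0.104], [0.4679, 0.3951, 0.104], [0.5017, 0.2877, 0.104], [0.4776, 0.2802, 0.104]] [0.473  0.3377 0.104 ] tool [0.0015 0.0009 0.0968] [np.float64(0.1125), np.float64(0.0244), np.float64(0.1126), np.float64(0.0253)]
107.25798783061681
base [[0.4132, 0.4012, 0.004], [0.4857, 0.4238, 0.004]] [0.4495 0.4125 0.004 ] tool [0.0799 0.0008 0.1968] [np.float64(0.0759), np.float64(0.0759)]
base dir 17.33611139214992
(array([-0.028,  0.003,  2.871]), array([ 0.003, -0.001,  0.017]))
```

```bash
python3 -m handwheel '0.05 0.02 0.5 0 0 0 1; 0.05 0.02 1 0 0 0 1; 0.05 0.02 1.5 0 0 0 1; 0.05 0.02 2 0 0 0 1; 0.05 0.02 2.4 0 0 0 1; 0.05 0.02 2.7 0 0 0 1; 0.05 0.02 2.87 0 0 0 1; 0.05 0.02 2.87 0 0 0 1; 0.05 0.02 2.87 0 0 0 1; 0.05 0.02 2.87 0 0 0 0; 0.05 0.02 2.87 0 0 0 0; 0.05 0.02 2.87 0 0 0 0; 0.05 0.02 2.87 0 0 0 0; 0.05 0.02 2.87 0 0 0 0; 0.05 0.02 2.87 0 0 0 0; 0.05 0.02 2.87 0 0 0 0; 0.05 0.02 2.87 0 0 0 0; 0.05 0.02 2.87 0 0 0 0' 70
python3 -c "
from h import *
st=arm.read_state();np.savez('grasp.npz',**st);print(st['tool_pos'],st['tool_rot'],st['torque'])"
```

```text
time: 2.87
tool_pos: [0.4735, 0.3374, 0.0861]
tool_rot: [0.593, 0.805, 0.0, 0.0]
ft_force: [-1.8, -1.3, 5.5]
finger_gap: 0.295
gripper_force: 68.4
[0.4735089  0.33740592 0.08613838] [5.92720096e-01 8.05408518e-01 8.22115211e-05 1.22007218e-05] [-0.1919189   0.4196004  -0.07203727]
```

```bash
python3 -m handwheel '0 0 -0.2 0 0 0 0; 0 0 -0.5 0 0 0 0; 0 0 -1 0 0 0 0; 0 0 -1.5 0 0 0 0; 0 0 -2 0 0 0 0; 0 0 -2.5 0 0 0 0; 0 0 -2.5 0 0 0 0; 0 0 -2.5 0 0 0 0; 0 0 -2.5 0 0 0 0; 0 0 -2.5 0 0 0 0'
python3 - <<'E'
from h import *
st=arm.read_state();print(st["ft_force"],st["torque"])
x=np.array([np.cos(np.radians(121.7)),np.sin(np.radians(121.7))]);c=np.array([.567,.019])
s=c-.105*x
print(s,togo([*s,.186],np.radians(121.7),st))
E
```

```text
time: 3.7
tool_pos: [0.4727, 0.3369, 0.1842]
tool_rot: [0.593, 0.805, -0.001, -0.001]
ft_force: [1.0, -0.6, -3.7]
finger_gap: 0.292
gripper_force: 69.6
[ 1.03028069 -0.60038903 -3.70123423] [-0.01599835  0.02710624 -0.05450279]
[ 0.62217452 -0.07033517] (array([-10.831,   0.541,  -0.042]), array([-0.018,  0.02 , 12.599]))
```

```bash
python3 -m handwheel '-0.8 0 0 0 0 0.9 0; -1.6 0.1 0 0 0 1.8 0; -2.4 0.1 0 0 0 2.7 0; -3.2 0.2 0 0 0 3.6 0; -4 0.2 0 0 0 4.5 0; -4.8 0.25 0 0 0 5.4 0; -5.6 0.3 0 0 0 6.3 0; -6.4 0.3 0 0 0 7.2 0; -7.2 0.35 0 0 0 8.1 0; -8 0.4 0 0 0 9 0; -8.8 0.45 0 0 0 9.9 0; -9.6 0.5 0 0 0 10.8 0; -10.3 0.5 0 0 0 11.7 0; -10.8 0.5 0 0 0 12.6 0; -10.83 0.5 0 0 0 12.6 0; -10.83 0.5 0 0 0 12.6 0; -10.83 0.5 0 0 0 12.6 0; -10.83 0.5 0 0 0 12.6 0; -10.83 0.5 0 0 0 12.6 0'
python3 - <<'E'
from h import *
st=arm.read_state();f=arm.grab_frame("top")
print(st["ft_force"],st["torque"],st["joint_pos"])
c=cv2.resize(f[120:270,230:410,::-1],None,fx=4,fy=4,interpolation=cv2.INTER_CUBIC)
cv2.imwrite("pics/crop2.png",cv2.convertScaleAbs(c,alpha=1.6,beta=10))
a=np.radians(121.7);x=np.array([np.cos(a),np.sin(a)]);s=np.array([.567,.019])-.08*x
print(s,togo([*s,.100],a,st))
E
```

```text
time: 5.28
tool_pos: [0.6211, -0.0692, 0.1855]
tool_rot: [0.962, 0.274, -0.0, -0.0]
ft_force: [0.2, 0.4, -4.3]
finger_gap: 0.3
gripper_force: 69.7
[ 0.24575205  0.40583574 -4.25744105] [ 0.02970478 -0.0790999  -0.02563698] [-2.27900926e-01  5.16700516e-01  3.30931916e-02  1.08786043e+00
  1.70599944e-04  2.35846307e+00]
[ 0.60903773 -0.04906489] (array([ 0.009, -0.585,  2.137]), array([-0.006,  0.003,  0.019]))
```

View pics/crop2.png

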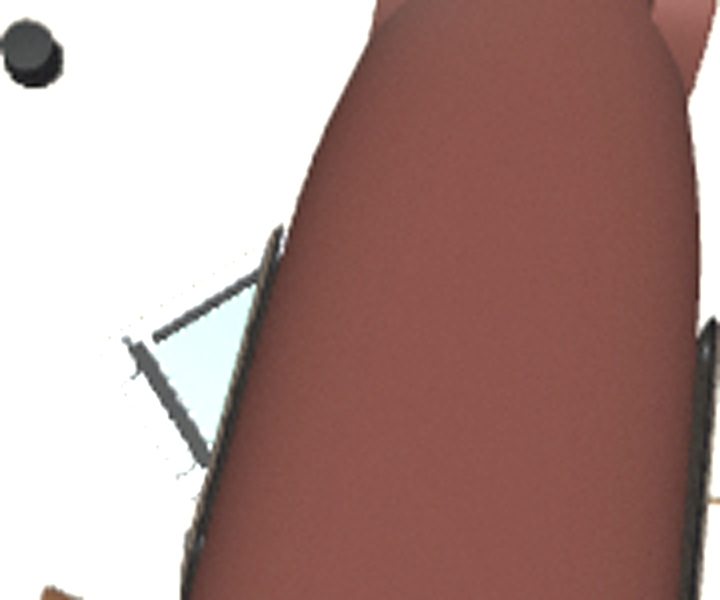

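The arm hides most of the nest, but the visible stop bar and rail match the earlier fit. I'll lower over the open end.

```bash
python3 -m handwheel '0 -0.3 0 0 0 0 0; 0 -0.58 0.3 0 0 0 0; 0 -0.58 0.7 0 0 0 0; 0 -0.58 1.1 0 0 0 0; 0 -0.58 1.5 0 0 0 0; 0 -0.58 1.9 0 0 0 0; 0 -0.58 2.13 0 0 0 0; 0 -0.58 2.13 0 0 0 0; 0 -0.58 2.13 0 0 0 0; 0 -0.58 2.13 0 0 0 0; 0 -0.58 2.13 0 0 0 0'
python3 -m handwheel '0 0 0.05 0 0 0 0; 0 0 0.1 0 0 0 0; 0 0 0.14 0 0 0 0; 0 0 0.14 0 0 0 0; 0 0 0.14 0 0 0 0'
```

```text
time: 6.25
tool_pos: [0.61, -0.0505, 0.1017]
tool_rot: [0.962, 0.273, 0.001, 0.0]
ft_force: [-0.4, -0.1, -4.4]
finger_gap: 0.292
gripper_force: 69.8
time: 6.67
tool_pos: [0.6091, -0.0505, 0.0948]
tool_rot: [0.962, 0.273, -0.0, -0.0]
ft_force: [0.4, 0.7, -4.0]
finger_gap: 0.295
gripper_force: 69.9
```

```bash
python3 -m handwheel '0 0 0.03 0 0 0 0; 0 0 0.06 0 0 0 0; 0 0 0.06 0 0 0 0; 0 0 0.06 0 0 0 0'
python3 -m handwheel '0 0 0.03 0 0 0 0; 0 0 0.05 0 0 0 0; 0 0 0.05 0 0 0 0; 0 0 0.05 0 0 0 0'; python3 -c "
from h import *
print(arm.read_state()['torque'])"
```

```text
time: 7.0
tool_pos: [0.6092, -0.0505, 0.0924]
tool_rot: [0.962, 0.273, -0.0, -0.0]
ft_force: [0.8, -0.1, -5.5]
finger_gap: 0.297
gripper_force: 69.9
time: 7.33
tool_pos: [0.6095, -0.0507, 0.0909]
tool_rot: [0.962, 0.273, 0.0, 0.0]
ft_force: [-0.9, -0.4, 0.5]
finger_gap: 0.293
gripper_force: 70.6
[-0.18044057  0.30512273 -0.00674842]
```

```bash
python3 -m handwheel '0 0 0.03 0 0 0 0; 0 0 0.06 0 0 0 0; 0 0 0.08 0 0 0 0; 0 0 0.08 0 0 0 0; 0 0 0.08 0 0 0 0; 0 0 0.08 0 0 0 0'; python3 -c "
from h import *
s=arm.read_state();print(s['torque'],s['ft_force'],s['tool_pos'])
a=np.radians(121.7);x=np.array([np.cos(a),np.sin(a)]);e=np.array([.567,.019])+.08*x
print(togo([*e,s['tool_pos'][2]],a,s))"
```

```text
time: 7.83
tool_pos: [0.6095, -0.0506, 0.0875]
tool_rot: [0.962, 0.273, 0.0, 0.0]
ft_force: [-1.6, -0.5, 4.9]
finger_gap: 0.292
gripper_force: 71.0
[-0.282544    0.32521003 -0.03744277] [-1.55051272 -0.54695576  4.94678469] [ 0.60948227 -0.05060848  0.08751618]
(array([ 1.100e-02, -4.039e+00, -2.000e-03]), array([ 0.004, -0.003, -0.   ]))
```

```bash
python3 -m handwheel '0 -0.1 0 0 0 0 0; 0 -0.25 0 0 0 0 0; 0 -0.4 0 0 0 0 0; 0 -0.55 0 0 0 0 0; 0 -0.7 0 0 0 0 0; 0 -0.85 0 0 0 0 0; 0 -1 0 0 0 0 0'
```

```text
time: 8.42
tool_pos: [0.588, -0.0158, 0.0874]
tool_rot: [0.962, 0.273, 0.0, -0.0]
ft_force: [-0.4, -1.3, 4.8]
finger_gap: 0.291
gripper_force: 71.3
```

```bash
python3 -c "
from h import *
s=arm.read_state();print(s['torque'],s['ft_force'])
a=np.radians(121.7);x=np.array([np.cos(a),np.sin(a)]);d=s['tool_pos'][:2]-np.array([.567,.019]);print(d@x)"
```

```text
[-0.25606106  0.12960156 -0.03602065] [-0.44907661 -1.28210636  4.79730444]
-0.040635768799922194
```

Force is steady at about 9 N. I'll continue.

```bash
python3 -m handwheel '0 -0.15 0 0 0 0 0; 0 -0.3 0 0 0 0 0; 0 -0.45 0 0 0 0 0; 0 -0.6 0 0 0 0 0; 0 -0.75 0 0 0 0 0; 0 -0.9 0 0 0 0 0; 0 -1.05 0 0 0 0 0; 0 -1.2 0 0 0 0 0; 0 -1.35 0 0 0 0 0; 0 -1.5 0 0 0 0 0'
```

```text
time: 9.25
tool_pos: [0.5564, 0.0352, 0.0874]
tool_rot: [0.962, 0.273, 0.0, -0.0]
ft_force: [-0.2, -1.6, 4.6]
finger_gap: 0.295
gripper_force: 71.3
```

```bash
python3 -m handwheel '0 -0.15 0 0 0 0 0; 0 -0.3 0 0 0 0 0; 0 -0.45 0 0 0 0 0; 0 -0.6 0 0 0 0 0; 0 -0.75 0 0 0 0 0; 0 -0.9 0 0 0 0 0; 0 -1.05 0 0 0 0 0; 0 -1.2 0 0 0 0 0; 0 -1.35 0 0 0 0 0; 0 -1.5 0 0 0 0 0; 0 -1.5 0 0 0 0 0; 0 -1.5 0 0 0 0 0; 0 -1.5 0 0 0 0 0'; python3 -c "
from h import *
s=arm.read_state();print(s['torque'],s['ft_force'])
a=np.radians(121.7);x=np.array([np.cos(a),np.sin(a)]);d=s['tool_pos'][:2]-np.array([.567,.019]);print(d@x)"
```

```text
time: 10.33
tool_pos: [0.525, 0.0861, 0.0874]
tool_rot: [0.962, 0.273, 0.0, -0.0]
ft_force: [-1.1, -0.0, 5.1]
finger_gap: 0.291
gripper_force: 71.1
[-0.04441224  0.16868296 -0.00796157] [-1.08393146 -0.0351262   5.05383014]
0.07917034649189221
```

```bash
python3 -m handwheel '0 0 -0.2 0 0 0 0; 0 0 -0.5 0 0 0 0; 0 0 -1 0 0 0 0; 0 0 -1.5 0 0 0 0; 0 0 -2 0 0 0 0; 0 0 -2.5 0 0 0 0; 0 0 -2.5 0 0 0 0; 0 0 -2.5 0 0 0 0; 0 0 -2.5 0 0 0 0'
python3 - <<'E'
from h import *
st=arm.read_state();g=np.load("grasp.npz");p=g["tool_pos"].copy();p[2]=.16
y=pose(g)[:3,1];print(st["ft_force"],st["torque"],togo(p,np.arctan2(y[1],y[0]),st))
E
```

```text
time: 11.08
tool_pos: [0.5242, 0.0857, 0.186]
tool_rot: [0.962, 0.273, -0.001, -0.0]
ft_force: [-0.8, 0.5, -4.9]
finger_gap: 0.296
gripper_force: 70.7
[-0.79886675  0.51648498 -4.85136401] [ 0.03278028 -0.04197042 -0.040042  ] (array([ 2.229, -6.02 ,  0.654]), array([-2.0000e-02,  6.0000e-03, -1.2599e+01]))
```

```bash
python3 -m handwheel '0.15 -0.4 0 0 0 -0.9 0; 0.3 -0.8 0 0 0 -1.8 0; 0.45 -1.2 0 0 0 -2.7 0; 0.6 -1.6 0 0 0 -3.6 0; 0.75 -2 0 0 0 -4.5 0; 0.9 -2.5 0 0 0 -5.4 0; 1.1 -3 0 0 0 -6.3 0; 1.3 -3.5 0 0 0 -7.2 0; 1.5 -4 0 0 0 -8.1 0; 1.7 -4.5 0 0 0 -9 0; 1.85 -5 0 0 0 -9.9 0; 2 -5.4 0 0 0 -10.8 0; 2.1 -5.8 0 0 0 -11.7 0; 2.23 -6.02 0 0 0 -12.6 0; 2.23 -6.02 0.2 0 0 -12.6 0; 2.23 -6.02 0.5 0 0 -12.6 0; 2.23 -6.02 0.65 0 0 -12.6 0; 2.23 -6.02 0.65 0 0 -12.6 0; 2.23 -6.02 0.65 0 0 -12.6 0; 2.23 -6.02 0.65 0 0 -12.6 0'
python3 - <<'E'
from h import *
st=arm.read_state();g=np.load("grasp.npz");p=g["tool_pos"].copy()
y=pose(g)[:3,1];print(st["ft_force"],togo(p,np.arctan2(y[1],y[0]),st))
f=arm.grab_frame("wrist");cv2.imwrite("pics/w2.png",cv2.convertScaleAbs(cv2.resize(f[:,:,::-1],(800,600),interpolation=cv2.INTER_CUBIC),alpha=1.1))
E
```

```text
time: 12.75
tool_pos: [0.4747, 0.337, 0.1613]
tool_rot: [0.593, 0.805, -0.0, -0.0]
ft_force: [-1.1, 0.4, -4.3]
finger_gap: 0.295
gripper_force: 70.3
[-1.07911739  0.39867109 -4.30078697] (array([ 0.019, -0.025,  1.879]), array([-0.002,  0.001, -0.012]))
```

View pics/w2.png

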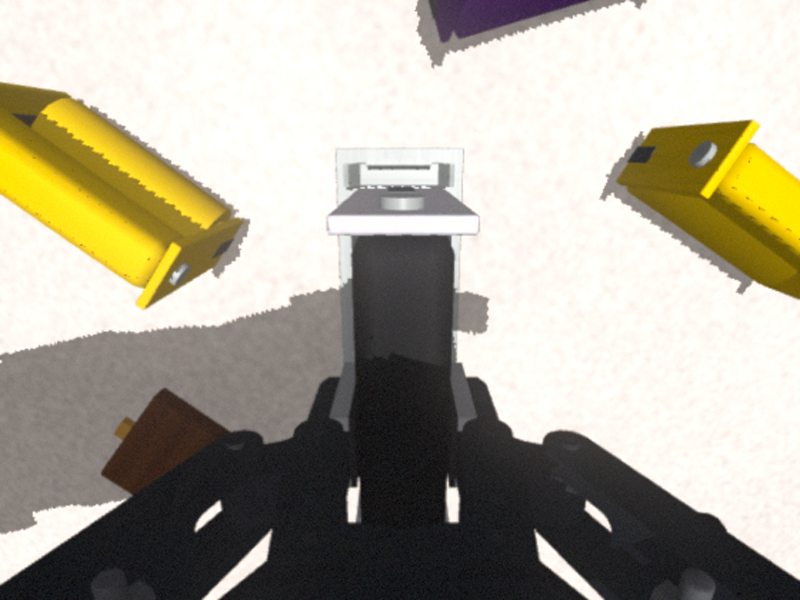

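The roller is squarely in the jaws: its far cheek, (328-479, 215), is centred at 403 and the cradle base, (336-464), is centred at 400. I'll lower to just above the lips, then seat it.

```bash
python3 -m handwheel '0.01 -0.03 0.3 0 0 0 0; 0.01 -0.03 0.7 0 0 0 0; 0.01 -0.03 1.1 0 0 0 0; 0.01 -0.03 1.4 0 0 0 0; 0.01 -0.03 1.55 0 0 0 0; 0.01 -0.03 1.65 0 0 0 0; 0.01 -0.03 1.72 0 0 0 0; 0.01 -0.03 1.78 0 0 0 0; 0.01 -0.03 1.78 0 0 0 0; 0.01 -0.03 1.78 0 0 0 0'
python3 -m handwheel '0 0 0.03 0 0 0 0; 0 0 0.06 0 0 0 0; 0 0 0.08 0 0 0 0; 0 0 0.08 0 0 0 0; 0 0 0.08 0 0 0 0'
```

```text
time: 13.63
tool_pos: [0.4736, 0.3375, 0.0906]
tool_rot: [0.593, 0.805, 0.0, 0.0]
ft_force: [-0.2, -0.7, -4.6]
finger_gap: 0.294
gripper_force: 70.5
time: 14.05
tool_pos: [0.4732, 0.3374, 0.0869]
tool_rot: [0.593, 0.805, -0.0, -0.0]
ft_force: [-0.2, -0.3, -4.1]
finger_gap: 0.295
gripper_force: 70.5
```

```bash
python3 -m handwheel '0 0 0.02 0 0 0 0; 0 0 0.03 0 0 0 0; 0 0 0.03 0 0 0 0; 0 0 0.03 0 0 0 0'
```

```text
time: 14.38
tool_pos: [0.4734, 0.3375, 0.0862]
tool_rot: [0.593, 0.805, 0.0, 0.0]
ft_force: [-2.2, -1.4, 4.0]
finger_gap: 0.298
gripper_force: 71.5
```

Seated at the original height and bearing on the ledges. I'll release and rise.

```bash
python3 -m handwheel '0 0 0 0 0 0 0.6; 0 0 0 0 0 0 1; 0 0 0 0 0 0 1; 0 0 0 0 0 0 1; 0 0 0 0 0 0 1; 0 0 0 0 0 0 1; 0 0 0 0 0 0 1; 0 0 -0.3 0 0 0 1; 0 0 -0.8 0 0 0 1; 0 0 -1.5 0 0 0 1; 0 0 -2.2 0 0 0 1; 0 0 -2.87 0 0 0 1; 0 0 -2.87 0 0 0 1; 0 0 -2.87 0 0 0 1; 0 0 -2.87 0 0 0 1; 0 0 -2.87 0 0 0 1'
python3 - <<'E'
from h import *
a=cv2.convertScaleAbs(cv2.resize(arm.grab_frame("wrist")[:,:,::-1],(400,300),interpolation=cv2.INTER_AREA),alpha=1.1)
f=arm.grab_frame("scene")[:,:,::-1]
b=cv2.resize(f[110:300,90:430],(800,447),interpolation=cv2.INTER_CUBIC)
t=cv2.resize(arm.grab_frame("top")[155:255,250:355,::-1],(315,300),interpolation=cv2.INTER_CUBIC)
im=np.zeros((600,800,3),np.uint8);im[:300,:400]=a;im[:300,400:715]=t;im[300:]=cv2.resize(b,(800,300));cv2.imwrite("pics/end.png",im)
E
```

```text
time: 15.72
tool_pos: [0.4726, 0.337, 0.1993]
tool_rot: [0.593, 0.805, -0.001, -0.0]
ft_force: [0.1, 0.2, 0.4]
finger_gap: 1.004
gripper_force: 0.0
```

View pics/end.png

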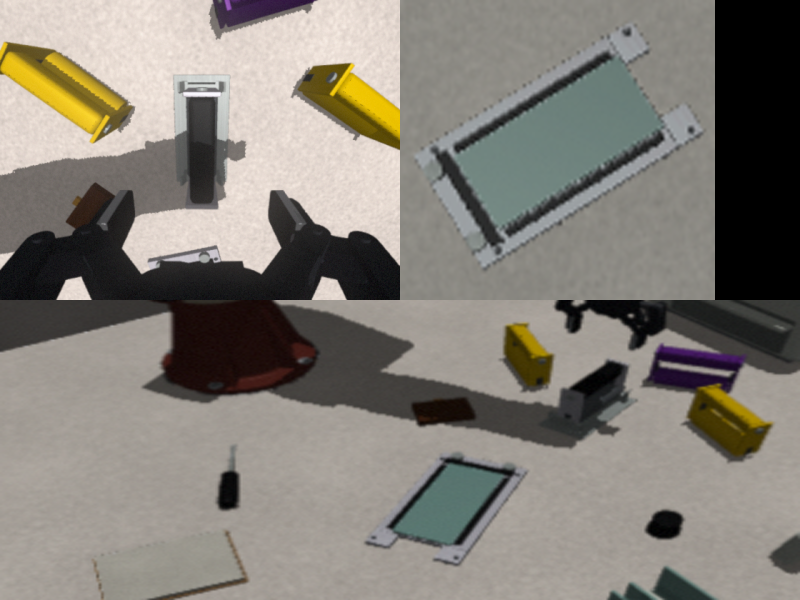

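The roller is back in its cradle as before, the pane lies flat between its rails, and the bystanders in view are where they were.

```bash
python3 -c "
from plant import arm
print(arm.close_job())"
```

```text
the job is handed in; nothing more can be done
None
```

I rolled the pane in one unbroken pass from the open end to the stop bar at about 9 N, put the roller back fully down in its cradle with the pane flat in its nest, and handed the job in at about 16 s; no verdict was returned.

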